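Pack the sauce and click the meal box shut

TASK

Stand the sealed red sauce tub upright in the empty half of the open takeaway box, then swing the box's lid over and press its front edge down until both of its corner catches have clicked. Press firmly but do not force it hard enough to crack the box, and leave the mustard jar, salt shaker and beer mats where they are.

Things in the scene. Friction and masses are not known exactly. Their poses are not given: they have to be found in the camera images.
- box: Pale yellow reusable plastic takeaway box, fixed to the table. Origin: centre of its underside, z up; x points from its front (catch) side to its hinge side, y to its left. Base 140 mm (x) by 185 mm (y), 42 mm high, walls and floor 4 mm, divided in two by a wall along x at y = 0. Right half (y negative): two dumplings and a piece of meat. Left half: empty.
- compartment (a point): Middle of the floor of the empty left half of the box (y = 44.5 mm, 4 mm above the box's underside); axes as the box. The half is 132 mm (x) by about 86 mm (y) inside, 38 mm deep.
- hinge (a point): Middle of the lid's hinge line, 42 mm above the table at the box's +x side (x = 70, y = 0 mm in the box frame); the line runs along the box's y. It turns with the lid.
- lid (a joint): Lid opening angle, rad: 0 shut, 1.57 upright, 1.95 wide open (leaning back away from the front). Starts 1.6 to 1.85. The hinge is slightly stiff, so the lid about stays where it is left; swinging it takes under 1 N at its edge. Let down without pressing it rests on its catches, about 0.07, the front edge some 10 mm ajar.
- lid_panel: The lid: a shallow plastic tray, 140 by 185 mm, 18 mm deep, walls 3 mm, flat outer face. Origin: middle of its rim plane, 70 mm from the hinge; when shut its axes are the box's and it lies 42 mm above the box's origin, outer face 18 mm along +z. It can twist a little, so one front corner can be down while the other is still up. More than 40 N cracks it.
- lid_edge (a point): Middle of the lid's front (free) edge on its outer face, 140 mm from the hinge; 60 mm above the box's underside when shut. Two small tongues, at y = +62 and -62 mm, stand 9 mm out in front of this edge's wall and reach 9 mm past the lid's rim.
- press_left (a point): Spot to press on the lid's outer face by its front left corner (box x = -58, y = 62 mm when shut): 60 mm above the box's underside when clicked, some 9 mm higher when resting on the orange spring catch (24 mm wide, 15 mm out from the front wall). Clicks at 8 to 11 N of push here, then meets the hard rim; both catches at once from mid-edge take about twice that.
- press_right (a point): The same by the front right corner, box y = -62 mm, with its own catch.
- tub: Sealed red sauce tub with a white lid, loose, about 90 g: round, 40 mm high, 46 mm across at the foot widening to 54 mm, its white lid 56 mm across in the top 6 mm. Origin: centre of its underside, z up.
- mustard: Amber glass mustard jar with a yellow cap, 54 mm across, 100 mm high, loose bystander. Origin: centre of its underside.
- salt: White salt shaker with a steel top, 44 mm across, 73 mm high, loose bystander. Origin: centre of its underside.
- beer_mats: Pile of round cardboard mats, 90 mm across, 14 mm high, loose bystander. Origin: centre of its underside.
Not all that is in view belongs to the job. Of the things that look like the box, the larger one is meant.

How it is judged:
By the outcome, as a careful person would: the job done as asked, in the order asked, and still so for the second after the job is handed in, with the robot touching nothing.
It also fails if it takes over 66 s, if anything falls off the work surface, if the arm or the gripper's body presses on something with over 40 N, if the wrist force passes 120 N, or if a joint passes its speed limit or range.

ROBOT

A 7-joint arm with a two-finger parallel gripper is mounted at the origin on the work surface. World frame = base frame: x ahead of the robot, y to its left, z up, the work surface at z = 0. Lengths are in m, angles in rad, forces in N, time in s.
With the tool pointing down it reaches from about 0.425 to 0.925 m from the base axis. Payload 6.8 kg.
Tool frame: the origin (TCP) lies at the very end of the fingers, on their centre line; the grasp point (between the pads) lies 19 mm behind it (r.tcp_to_grasp is the distance from the TCP to the grasp point, in m); z points along the fingers, y is the line along which they close (so a half turn about z gives the same grasp; the last joint's range is limited). The gripper opens to 85 mm and grips with 20 to 120 N. Pads are 22 mm wide; open, the fingers measure 114 mm over their backs; the gripper's body (76 mm by 85 mm) begins 54 mm behind the grasp point. The pads swing forward as they close: fully open they stand 13 mm farther back than shut.
Start: joints at [-1.419, 0.477, 0.022, 1.555, -0.011, 1.109, -0.083], TCP at [0.173, 0.652, 0.231] pointing down, gripper open.
Joint ranges: [-2.96, 2.96], [-0.34, 2.1], [-1.41, 1.46], [0.24, 2.44], [-1.37, 4.51], [0.17, 1.92], [-2.96, 2.96]. Speed limits (rad/s): [2.39, 2.39, 3.14, 3.14, 3.14, 3.14, 3.14].

INTERFACE

Orientations are given as a rotation vector (axis times angle).
In Python, from bench import r gives the robot as it stands.
- The arm moves only by the tool step_arm, never from a script. Its argument "moves" is a list of rows, each a list of 7 numbers: the shift along the tool's x, y, z in mm, then the turn, a rotation vector about the tool's x, y, z in rad, then the finger opening in mm, from 0 to 85.4. A call has 1 to 8 rows; each row is the pose to reach, as a shift and turn from the pose commanded when the call began, along the tool's axes at that moment; what a row does not reach only later rows make up. A row lasts 1/10 s, in which the tool goes at most 50 mm and 8.59 degrees, less where a joint would pass 70% of its speed; a pose out of reach is approached as far as the arm can. A call with a gripper value outside its range is refused whole. The fingers move at their own pace and stop on an object; "grip_force" is the grip in N (left out, the last holds). Time passes only in rows, so rows that repeat a pose let the fingers close. It gives the time, the measured TCP pose, the force, the opening and the grip force at its end, in the units of the state.
- r.get_obs(): the state, without advancing time (a new reading comes with each control period).
- r.grab_frame(name): name is "scene" or "top"; returns a dict with "image" (400x640x3 uint8, red, green, blue), "depth" (400x640 float32, m along the optical axis (not along the pixel's ray), 0 where there is no reading), "mtx" (3x3 intrinsics, pixels), "rvec" (rotation vector, rad) and "tvec" (3), from world to camera coordinates, as OpenCV has them. Camera axes: x right, y down, z forward; pixel columns grow to the right and rows downward; lengths in m; the calibration is good to about 2 mm. A picture is of the moment at which its call begins.
- r.hand_in(): hands the job in; it is judged then, once.
The state is a dict: "clock": time; "joints": joint angles; "qvel": joint speeds; "tau": joint torques, N m; "tcp_pos": TCP position; "orientation": TCP orientation; "contact_force": force on the tool from outside, world axes, zero at the start; "moment": the same for the moment, N m; "grip_width": finger opening in m; "gripper_force": force on a finger pad.
Only numpy, scipy, OpenCV 4.12 (cv2) and the standard library are available. Lean on these libraries where they do the work, as an engineer would, in place of code of your own. Each camera call takes 0.05 s, during which the arm holds its last target. There are 200 camera calls.

## Working session

There is one attempt and no reset: what is moved stays moved. The work goes in short steps, Python scripts to look and compute and a tool call to move; the robot and the scene stay as the last step left them, time stands still between calls to the robot, and variables do not carry over. Pictures are saved under pics/ and viewed, at most 10 in all, crops included, and the job is handed in when it is done.

Besides the shell and the picture viewer there is one more tool, called as name(argument=value, ...), one argument or row to a line, values as JSON. step_arm: Moves the arm, as the interface text tells. Its arguments: {"type":"object","properties":{"moves":{"type":"array","items":{"type":"array","items":{"type":"number"}}},"grip_force":{"type":"number"}},"required":["moves"]}

```bash
mkdir -p pics
cat > h.py <<'E'
import numpy as np, cv2
from bench import r
from scipy.spatial.transform import Rotation as R
def grab(n):
    f=r.grab_frame(n); np.savez('/tmp/%s.npz'%n,**f); return f
def load(n): return dict(np.load('/tmp/%s.npz'%n))
def w(f,u,v):
    "world xyz of pixel by depth (median 3x3)"
    u=int(u);v=int(v); p=f['depth'][v-1:v+2,u-1:u+2]; z=np.median(p[p>0])
    c=np.linalg.inv(f['mtx'])@[u*z,v*z,z]
    return cv2.Rodrigues(f['rvec'])[0].T@(c-f['tvec'].ravel())
def cloud(f):
    v,u=np.mgrid[:400,:640]; z=f['depth']
    c=np.stack([u*z,v*z,z],-1)@np.linalg.inv(f['mtx']).T
    return (c-f['tvec'].ravel())@cv2.Rodrigues(f['rvec'])[0]
def save(f,n): cv2.imwrite('pics/'+n,f['image'][...,::-1])
def proj(f,P): return cv2.projectPoints(np.atleast_2d(np.float64(P)),f['rvec'],f['tvec'],f['mtx'],None)[0][:,0]
def tool(P):
    "shift in tool axes (mm) from current tcp to world P"
    o=r.get_obs(); return R.from_rotvec(o['orientation']).inv().apply(np.array(P)-o['tcp_pos'])*1000
E
python3 - <<'E'
from h import *
for n in('scene','top'): save(grab(n),n+'1.png')
o=r.get_obs(); print(o['tcp_pos'],R.from_rotvec(o['orientation']).as_matrix().round(2))
E
```

```text
[0.17324825 0.65181307 0.23039788] [[-0.97  0.26 -0.  ]
 [ 0.26  0.97 -0.  ]
 [-0.   -0.   -1.  ]]
```

View pics/scene1.png

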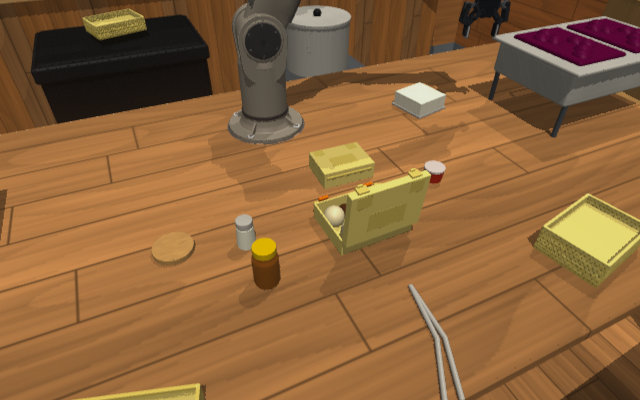

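View pics/top1.png

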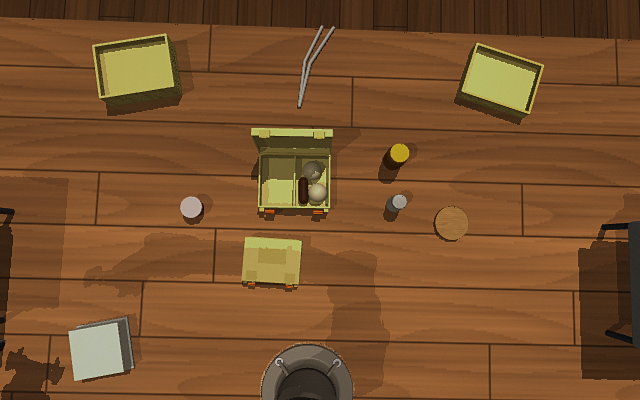

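The scene view has the open box at (375,215), the small closed look-alike at (342,165), and the red tub at (434,172). It also has the salt at (245,232), mustard at (265,262) and mats at (173,248).
In the top view, the candidates for the box are the open one at (295,180), the small shut one at (271,262), and the baskets at (137,70) and (500,80). I choose (295,180). The candidate for the tub is (191,208); the white block at (100,350) is square, so it's ruled out.

Run:
```python
from h import *
f=load('top'); C=cloud(f)
print('cam',-cv2.Rodrigues(f['rvec'])[0].T@f['tvec'].ravel(), f['mtx'][0,0])
for n,u,v in [('tub',191,208),('box floor',278,185),('cornerFL',260,212),('FR',328,213),('catchL',267,213),('catchR',318,213),('lidtopL',256,132),('lidtopR',330,132),('salt',400,201),('must',399,152),('table',220,185)]: print(n,w(f,u,v).round(4))
# tub top
P=C[190:226,172:212].reshape(-1,3); T=P[(P[:,2]>.034)&(P[:,2]<.06)]; print('tub',len(T),T.min(0),T.max(0),T.mean(0))
# box rim
P=C[140:225,245:345].reshape(-1,3); T=P[(abs(P[:,2]-.042)<.004)].astype(np.float32); print(len(T),cv2.minAreaRect(T[:,:2]),T.min(0),T.max(0))
P=C[115:165,240:345].reshape(-1,3); T=P[(P[:,2]>.08)]; print('lid',T.min(0),T.max(0))
g=load('scene'); print('scene lid', w(g,385,215),w(g,352,195),w(g,418,180))
a=cv2.resize(f['image'][115:225,165:345],None,fx=4.4,fy=4.4,interpolation=cv2.INTER_CUBIC)
cv2.imwrite('pics/crop1.png',a[...,::-1])
```

```text
cam [ 0.37948031 -0.0118671   1.10581058] 414.6238007863225
tub [0.4577 0.3082 0.0413]
box floor [0.5281 0.0918 0.0038]
cornerFL [0.4546 0.1372 0.0024]
FR [ 0.4568 -0.0438  0.    ]
catchL [0.4502 0.1145 0.0369]
catchR [ 0.4532 -0.0169  0.0422]
lidtopL [0.6241 0.1291 0.1803]
lidtopR [ 0.6289 -0.0388  0.1811]
salt [ 0.4866 -0.222   0.0726]
must [ 0.6057 -0.2132  0.099 ]
table [ 5.244e-01  2.469e-01 -3.000e-04]
tub 372 [0.43448317 0.28276078 0.03416565] [0.48859017 0.33781561 0.04555605] [0.46073232 0.30969686 0.04005657]Traceback (most recent call last):
  File "<stdin>", line 8, in <module>
cv2.error: OpenCV(4.12.0) /io/opencv/modules/imgproc/src/convhull.cpp:143: error: (-215:Assertion failed) total >= 0 && (depth == CV_32F || depth == CV_32S) in function 'convexHull'
```

Run:
```python
from h import *
f=load('top'); C=cloud(f)
P=C[140:225,245:345].reshape(-1,3); T=np.ascontiguousarray(P[(abs(P[:,2]-.042)<.004)][:,:2],dtype=np.float32); print(len(T),cv2.minAreaRect(T),T.min(0),T.max(0))
# catches by colour, and front rim line
im=f['image'].astype(int); m=(im[...,0]>150)&(im[...,1]<110)&(im[...,2]<70)
n,l,s,c=cv2.connectedComponentsWithStats(m.astype(np.uint8))
for k in range(1,n):
    if s[k,4]>8: Q=C[l==k]; print('orange',s[k],c[k],np.median(Q,0),Q[:,2].max())
P=C[115:165,240:345].reshape(-1,3); T=P[(P[:,2]>.165)]; print('lid',T.min(0),T.max(0),cv2.minAreaRect(np.ascontiguousarray(T[:,:2],dtype=np.float32)))
g=load('scene'); G=cloud(g)
B=np.array([w(g,u,v) for u,v in[(385,215),(360,225),(370,200),(405,195),(400,225),(415,185)]]);print(B.round(3))
a=cv2.resize(f['image'][115:225,165:345],None,fx=4.4,fy=4.4,interpolation=cv2.INTER_CUBIC)
cv2.imwrite('pics/crop1.png',a[...,::-1])
```

```text
1041 ((0.537449300289154, 0.04842257499694824), (0.17192226648330688, 0.18341515958309174), 1.3422167301177979) [ 0.4499879  -0.04487351] [0.62318873 0.1403572 ]
orange [243 178  14   5  25] [250.56 179.96] [ 5.40361944e-01  1.65034466e-01 -7.23457877e-05] 0.0023125167435782694
orange [337 181 101   7 216] [391.89814815 184.37037037] [ 5.38606082e-01 -2.21704867e-01  2.08488948e-05] 0.006187803137369102
orange [450 208   7   5  14] [452.64285714 209.64285714] [ 0.47251978 -0.37513226  0.01348656] 0.016411486012764796
orange [265 210   9   3  25] [269.2  210.92] [0.4549693  0.10868027 0.0443775 ] 0.04783995091511797
orange [204 213   6   3   9] [206.66666667 213.88888889] [ 4.46030679e-01  2.78289893e-01 -3.32045607e-04] 0.0036850703753940105
orange [313 213  10   1  10] [317.5 213. ] [ 0.45312133 -0.01556881  0.04218295] 0.04511707863865481
orange [439 214  10   4  14] [444.07142857 215.5       ] [ 0.45591412 -0.35338338  0.01387676] 0.017088990994739265
orange [117 216  84  10 260] [154.43846154 221.44230769] [4.22317375e-01 4.16923767e-01 4.05346776e-04] 1.1058105755227234
orange [
[... 6774 characters left out ...]
-05] 0.004880193459459815
orange [234 392   7   2  13] [237.23076923 392.46153846] [-0.00946717  0.17848642  0.00238262] 0.004385301468214389
orange [250 392  10   2  14] [254.35714286 392.71428571] [-0.01024528  0.13529459  0.00081014] 0.003424008835565666
orange [414 394   8   3  11] [416.81818182 395.36363636] [-0.00942819 -0.2827961   0.00095847] 0.004598624942209206
lid [ 0.37948031 -0.04373818  0.16853582] [0.63681535 0.14109136 1.10581058] ((0.507748544216156, 0.04804801195859909), (0.2571752369403839, 0.1847579926252365), 0.3071373701095581)
[[ 0.63   0.044  0.104]
 [ 0.631 -0.016  0.1  ]
 [ 0.637 -0.002  0.166]
 [ 0.632  0.086  0.145]
 [ 0.625  0.092  0.052]
 [ 0.634  0.106  0.166]]
```

View pics/crop1.png

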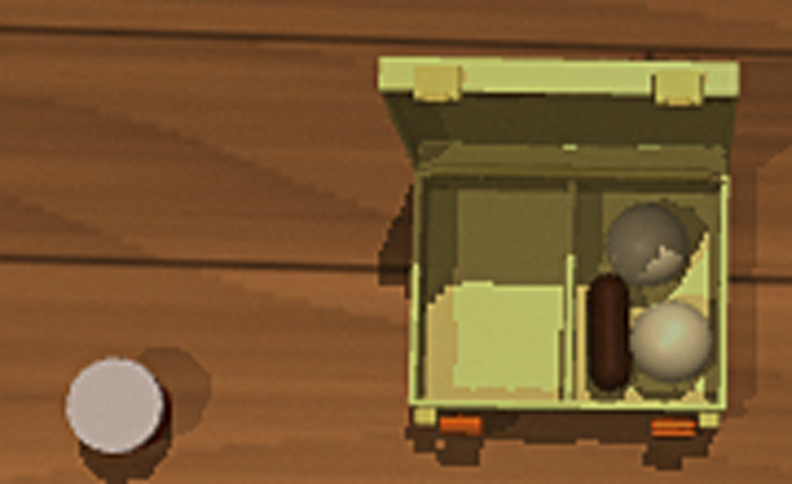

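The crop shows the tub's white lid at crop (115,406), which is top pixel (191,207), with an 11 px radius (about 28 mm, as expected). The open box has its catches towards the robot at crop (460,425) and (673,428), and its empty half is on the left (+y).

Run:
```python
from h import *
f=load('top')
def at(u,v,z):
    d=cv2.Rodrigues(f['rvec'])[0].T@np.linalg.inv(f['mtx'])@[u,v,1]; c=-cv2.Rodrigues(f['rvec'])[0].T@f['tvec'].ravel()
    return (c+d*(z-c[2])/d[2]).round(4)
g=lambda u,v:(u/4.4+165,v/4.4+115)
print('tub',at(*g(115,406),.04))
for n,u,v in[('FL',412,408),('FR',726,408),('BL',416,176),('BR',728,176),('divF',566,408)]: print(n,at(*g(u,v),.042))
t=at(*g(115,406),.04)
o=r.get_obs();M=R.from_rotvec(o['orientation']);y=M.as_matrix()[:,1];print('y yaw',np.arctan2(y[1],y[0]))
print(tool([t[0],t[1],.10]))
```

```text
tub [0.4597 0.3083 0.04  ]
FL [0.4628 0.1357 0.042 ]
FR [ 0.4676 -0.0474  0.042 ]
BL [0.6001 0.1386 0.042 ]
BR [ 0.6054 -0.0454  0.042 ]
divF [0.4652 0.0461 0.042 ]
y yaw 1.3110290931074904
[-365.06187779 -258.18505804  130.88063539]
```

step_arm(
  moves=[
    [-365, -258, 100, 0, 0, 1.287, 85],
    [-365, -258, 100, 0, 0, 1.287, 85],
    [-365, -258, 100, 0, 0, 1.287, 85],
    [-365, -258, 100, 0, 0, 1.287, 85],
    [-365, -258, 100, 0, 0, 1.287, 85],
    [-365, -258, 100, 0, 0, 1.287, 85],
    [-365, -258, 100, 0, 0, 1.287, 85],
    [-365, -258, 100, 0, 0, 1.287, 85],
  ],
)

```text
clock: 0.9
tcp_pos: [0.4244, 0.351, 0.1435]
orientation: [-2.102, -2.335, -0.0]
contact_force: [1.2, 0.3, -0.9]
grip_width: 0.0852
gripper_force: 0.0
```

Run:
```python
from h import *
o=r.get_obs();M=R.from_rotvec(o['orientation']);y=M.as_matrix()[:,1];print('y yaw',np.arctan2(y[1],y[0]),o['tcp_pos'],o['joints'].round(2),o['contact_force'])
print(tool([.4597,.3083,.10]))
```

```text
y yaw 0.10503831473368284 [0.42435578 0.35101462 0.14352496] [-1.09  0.39  0.36  1.96 -0.18  0.82 -0.53] [ 1.17993848  0.27567379 -0.85704206]
[-46.1883797   30.67262242  43.52008736]
```

step_arm(
  moves=[
    [-46, 30, 30, 0, 0, 0.08, 85],
    [-46, 30, 30, 0, 0, 0.08, 85],
    [-46, 30, 30, 0, 0, 0.08, 85],
    [-46, 30, 30, 0, 0, 0.08, 85],
  ],
)

```text
clock: 1.3
tcp_pos: [0.4577, 0.3117, 0.114]
orientation: [-2.184, -2.257, 0.0]
contact_force: [-0.5, 0.1, -0.2]
grip_width: 0.0851
gripper_force: 0.0
```

```bash
cat > s.py <<'E'
from h import *
import sys
o=r.get_obs();M=R.from_rotvec(o['orientation']);y=M.as_matrix()[:,1]
print('yaw',np.arctan2(y[1],y[0]).round(3),'z',M.as_matrix()[:,2].round(3),o['tcp_pos'].round(4),o['contact_force'].round(1),o['clock'],o['grip_width'])
for a in sys.argv[1:]: print(a,tool(eval(a)).round(1))
E
python3 s.py [.4597,.3083,.012]
python3 - <<'E'
from h import *
a=[cv2.resize(grab('top')['image'][140:260,130:290],(640,480)),]
cv2.imwrite('pics/c2.png',a[0][...,::-1])
E
```

```text
yaw 0.033 z [-0.001  0.001 -1.   ] [0.4577 0.3117 0.114 ] [-0.5  0.1 -0.2] 1.3 0.08512388641202223
[.4597,.3083,.012] [ -3.5   1.9 102. ]
```

View pics/c2.png

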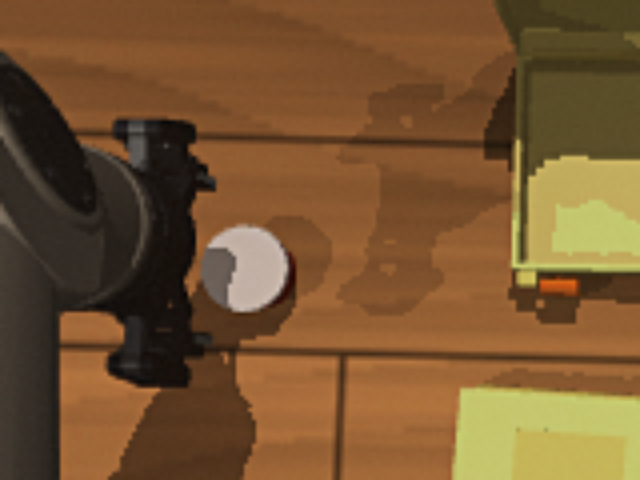

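The fingers stand open over the tub, at crop (205,182) and (205,343). The tub is at (246,268), level with the middle between them; the sideways offset is parallax. I'll descend and grip.

step_arm(
  moves=[
    [-3, 2, 25, 0, 0, 0, 85],
    [-3, 2, 50, 0, 0, 0, 85],
    [-3, 2, 75, 0, 0, 0, 85],
    [-3, 2, 92, 0, 0, 0, 85],
    [-3, 2, 101, 0, 0, 0, 85],
    [-3, 2, 101, 0, 0, 0, 85],
    [-3, 2, 101, 0, 0, 0, 40],
    [-3, 2, 101, 0, 0, 0, 40],
  ],
  grip_force=25,
)

```text
clock: 2.15
tcp_pos: [0.4611, 0.3083, 0.0141]
orientation: [-2.186, -2.256, -0.003]
contact_force: [-0.2, 0.2, -0.4]
grip_width: 0.0587
gripper_force: 0.0
```

step_arm(
  moves=[
    [0, 0, 0, 0, 0, 0, 40],
    [0, 0, 0, 0, 0, 0, 40],
    [0, 0, 0, 0, 0, 0, 40],
    [0, 0, 0, 0, 0, 0, 40],
    [0, 0, 0, 0, 0, 0, 40],
  ],
)

```text
clock: 2.65
tcp_pos: [0.4611, 0.3082, 0.0143]
orientation: [-2.186, -2.256, -0.003]
contact_force: [-1.3, -0.8, 5.7]
grip_width: 0.0547
gripper_force: 25.4
```

step_arm(
  moves=[
    [0, 0, -10, 0, 0, 0, 40],
    [0, 0, -35, 0, 0, 0, 40],
    [0, 0, -65, 0, 0, 0, 40],
    [0, 0, -90, 0, 0, 0, 40],
    [0, 0, -100, 0, 0, 0, 40],
    [0, 0, -100, 0, 0, 0, 40],
  ],
)

```text
clock: 3.25
tcp_pos: [0.4614, 0.3081, 0.1147]
orientation: [2.187, 2.256, 0.005]
contact_force: [1.1, -0.5, -0.3]
grip_width: 0.0544
gripper_force: 26.7
```

```bash
python3 s.py [.527,.0905,.115] [.527,.0905,.02]
python3 - <<'E'
from h import *
f=grab('scene'); a=cv2.resize(f['image'][100:260,300:500],(800,640))[:600]
cv2.imwrite('pics/c3.png',a[...,::-1])
E
```

```text
yaw 0.031 z [ 0.002  0.002 -1.   ] [0.4614 0.3081 0.1147] [ 1.1 -0.5 -0.3] 3.25 0.054393474803321656
[.527,.0905,.115] [-219.5   58.8   -0.7]
[.527,.0905,.02] [-219.7   58.6   94.3]
```

View pics/c3.png

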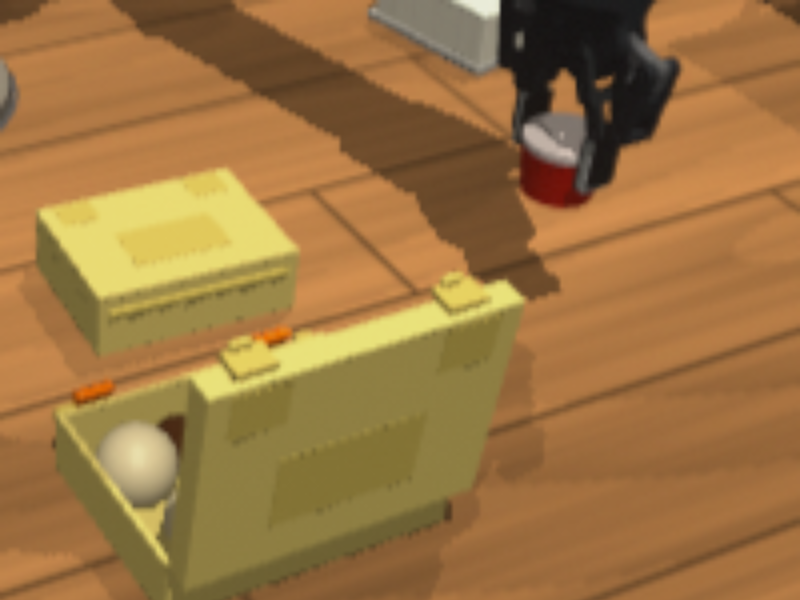

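The tub hangs upright in the fingers, at crop (555,160), with the box below clear.

step_arm(
  moves=[
    [-35, 10, 0, 0, 0, 0, 40],
    [-75, 20, 0, 0, 0, 0, 40],
    [-115, 31, 0, 0, 0, 0, 40],
    [-155, 42, 0, 0, 0, 0, 40],
    [-195, 52, 0, 0, 0, 0, 40],
    [-219, 57, 0, 0, 0, 0, 40],
    [-219, 57, 0, 0, 0, 0, 40],
    [-219, 57, 0, 0, 0, 0, 40],
  ],
)

```text
clock: 4.1
tcp_pos: [0.5235, 0.0898, 0.1117]
orientation: [-2.187, -2.253, 0.003]
contact_force: [-0.4, 1.3, -0.7]
grip_width: 0.0546
gripper_force: 26.7
```

```bash
python3 s.py [.526,.0905,.02]
```

```text
yaw 0.03 z [-0.002 -0.001 -1.   ] [0.5235 0.0898 0.1117] [-0.4  1.3 -0.7] 4.1 0.05455474104362106
[.526,.0905,.02] [ 0.7  2.8 91.7]
```

step_arm(
  moves=[
    [0, 2, 20, 0, 0, 0, 40],
    [0, 2, 45, 0, 0, 0, 40],
    [0, 2, 65, 0, 0, 0, 40],
    [0, 2, 78, 0, 0, 0, 40],
    [0, 2, 86, 0, 0, 0, 40],
    [0, 2, 90, 0, 0, 0, 40],
    [0, 2, 91, 0, 0, 0, 40],
    [0, 2, 91, 0, 0, 0, 40],
  ],
)

```text
clock: 4.9
tcp_pos: [0.5268, 0.0905, 0.0224]
orientation: [2.186, 2.255, 0.001]
contact_force: [-0.2, 0.0, -0.3]
grip_width: 0.0551
gripper_force: 26.7
```

step_arm(
  moves=[
    [0, 0, 1, 0, 0, 0, 40],
    [0, 0, 2, 0, 0, 0, 40],
    [0, 0, 2, 0, 0, 0, 40],
  ],
)

```text
clock: 5.2
tcp_pos: [0.5264, 0.0904, 0.0202]
orientation: [2.187, 2.256, 0.001]
contact_force: [0.2, -0.4, -0.4]
grip_width: 0.0544
gripper_force: 26.7
```

Down slowly until it touches.

step_arm(
  moves=[
    [0, 0, 1, 0, 0, 0, 40],
    [0, 0, 2, 0, 0, 0, 40],
    [0, 0, 2, 0, 0, 0, 40],
  ],
)

```text
clock: 5.5
tcp_pos: [0.5264, 0.0903, 0.0183]
orientation: [-2.187, -2.255, -0.0]
contact_force: [-1.3, -0.5, 4.7]
grip_width: 0.0547
gripper_force: 27.1
```

step_arm(
  moves=[
    [0, 0, 0, 0, 0, 0, 58],
    [0, 0, 0, 0, 0, 0, 64],
    [0, 0, 0, 0, 0, 0, 72],
    [0, 0, 0, 0, 0, 0, 72],
    [0, 0, -10, 0, 0, 0, 72],
    [0, 0, -35, 0, 0, 0, 72],
    [0, 0, -70, 0, 0, 0, 72],
    [0, 0, -110, 0, 0, 0, 72],
  ],
)

```text
clock: 6.3
tcp_pos: [0.5255, 0.09, 0.129]
orientation: [-2.187, -2.255, 0.003]
contact_force: [1.8, -0.7, -0.3]
grip_width: 0.072
gripper_force: 0.0
```

```bash
python3 s.py [.53,.23,.25] [.70,.20,.25] [.70,.0475,.25]
```

```text
yaw 0.031 z [-0.002 -0.001 -1.   ] [0.5255 0.09   0.129 ] [ 1.8 -0.7 -0.3] 6.3 0.07204213133558152
[.53,.23,.25] [ 139.7    8.5 -121.1]
[.70,.20,.25] [ 104.5  177.5 -121.3]
[.70,.0475,.25] [ -47.9  172.9 -121.2]
```

step_arm(
  moves=[
    [0, 0, -45, 0, 0, 0, 0],
    [0, 0, -90, 0, 0, 0, 0],
    [0, 0, -140, 0, 0, 0, 0],
    [-25, 40, -150, 0, 0, 0, 0],
    [-47, 90, -150, 0, 0, 0, 0],
    [-47, 140, -150, 0, 0, 0, 0],
    [-47, 173, -150, 0, 0, 0, 0],
    [-47, 173, -150, 0, 0, 0, 0],
  ],
)

```text
clock: 7.1
tcp_pos: [0.7037, 0.0487, 0.2769]
orientation: [2.186, 2.254, -0.001]
contact_force: [-0.5, 0.2, -0.6]
grip_width: 0.0001
gripper_force: 0.0
```

```bash
python3 s.py [.69,.047,.15]
python3 - <<'E'
from h import *
g=grab('scene');G=cloud(g)
i=g['image']; a=cv2.resize(i[20:270,270:530],(624,600)); cv2.imwrite('pics/c4.png',a[...,::-1])
P=G[170:250,310:435].reshape(-1,3); P=P[(P[:,2]>.06)&(P[:,2]<.165)&(P[:,0]>.615)&(P[:,0]<.66)&(abs(P[:,1]-.046)<.09)]
print(len(P)); c=np.polyfit(P[:,2],P[:,0],1); print(c, 'angle',np.pi/2+np.arctan(c[0]))
E
```

```text
yaw 0.031 z [ 0.    -0.002 -1.   ] [0.7037 0.0487 0.2769] [-0.5  0.2 -0.6] 7.1 0.00011767406599854662
[.69,.047,.15] [ -1.1 -13.8 126.9]
2522
[0.07831996 0.62170613] angle 1.6489567347672685
```

View pics/c4.png

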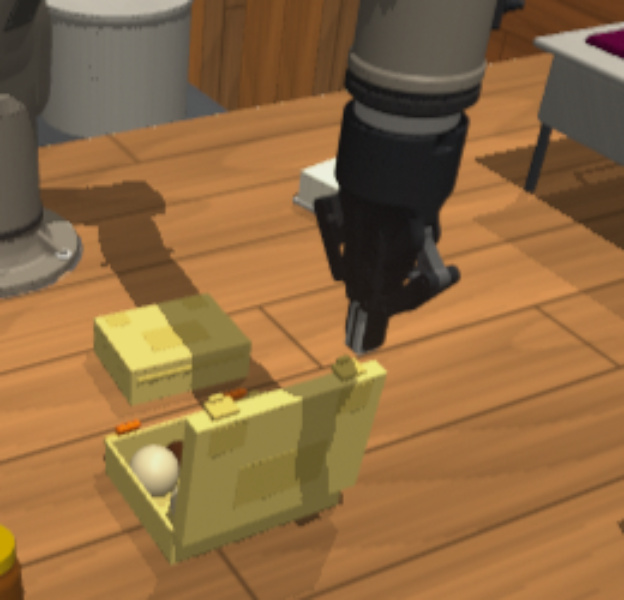

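The fingers are closed behind the upright lid, with the tips at crop (360,345), in line with the lid's mid-width. Next I lower them behind it.

step_arm(
  moves=[
    [0, -5, 40, 0, 0, 0, 0],
    [0, -8, 80, 0, 0, 0, 0],
    [0, -14, 110, 0, 0, 0, 0],
    [0, -14, 125, 0, 0, 0, 0],
    [0, -14, 125, 0, 0, 0, 0],
  ],
)

```text
clock: 7.65
tcp_pos: [0.6849, 0.0485, 0.1517]
orientation: [-2.185, -2.254, 0.004]
contact_force: [0.5, 0.4, -0.3]
grip_width: -0.0002
gripper_force: 0.0
```

step_arm(
  moves=[
    [0, -12, 0, 0, 0, 0, 0],
    [0, -24, 0, 0, 0, 0, 0],
    [0, -36, 0, 0, 0, 0, 0],
    [0, -48, 0, 0, 0, 0, 0],
    [0, -60, 0, 0, 0, 0, 0],
    [0, -72, 0, 0, 0, 0, 0],
  ],
)

```text
clock: 8.25
tcp_pos: [0.616, 0.046, 0.1556]
orientation: [2.185, 2.254, 0.006]
contact_force: [1.0, 0.2, 0.7]
grip_width: -0.0003
gripper_force: 0.3
```

```bash
python3 s.py [.596,.047,.151] [.565,.047,.139]  [.538,.047,.119] [.518,.047,.092] [.510,.047,.073]
```

```text
yaw 0.031 z [ 0.004  0.001 -1.   ] [0.616  0.046  0.1556] [1.  0.2 0.7] 8.25 -0.00032938665614420996
[.596,.047,.151] [  1.6 -20.    4.5]
[.565,.047,.139] [  2.5 -51.   16.4]
[.538,.047,.119] [  3.3 -78.1  36.3]
[.518,.047,.092] [  3.9 -98.2  63.2]
[.510,.047,.073] [   4.2 -106.3   82.1]
```

step_arm(
  moves=[
    [0, -20, 3, 0, 0, 0, 0],
    [0, -37, 9, 0, 0, 0, 0],
    [0, -52, 16, 0, 0, 0, 0],
    [0, -66, 25, 0, 0, 0, 0],
    [0, -78, 36, 0, 0, 0, 0],
    [0, -88, 48, 0, 0, 0, 0],
    [0, -94, 56, 0, 0, 0, 0],
    [0, -94, 56, 0, 0, 0, 0],
  ],
)

```text
clock: 9.05
tcp_pos: [0.52, 0.0431, 0.0969]
orientation: [-2.186, -2.255, 0.001]
contact_force: [0.6, -0.7, -0.4]
grip_width: -0.0001
gripper_force: 0.0
```

```bash
python3 s.py
python3 - <<'E'
from h import *
g=grab('scene');i=g['image']; a=cv2.resize(i[20:270,270:530],(624,600)); cv2.imwrite('pics/c5.png',a[...,::-1])
E
```

```text
yaw 0.031 z [-0.001  0.    -1.   ] [0.52   0.0431 0.0969] [ 0.6 -0.7 -0.4] 9.05 -0.00012829669089905408
```

View pics/c5.png

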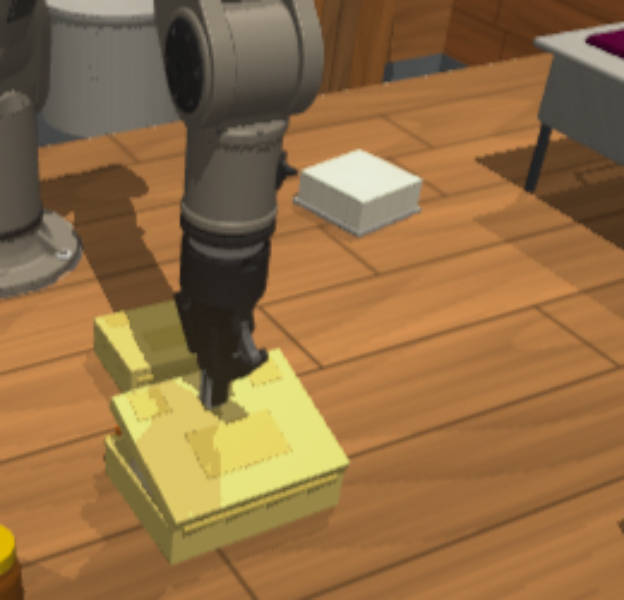

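The lid has swung over to about 0.3 rad, with the fingers on its face at crop (212,400). I keep letting it down.

step_arm(
  moves=[
    [0, -4, 6, 0, 0, 0, 0],
    [0, -7, 12, 0, 0, 0, 0],
    [0, -9, 18, 0, 0, 0, 0],
    [0, -9, 21, 0, 0, 0, 0],
    [0, -9, 21, 0, 0, 0, 0],
  ],
)

```text
clock: 9.6
tcp_pos: [0.5114, 0.0427, 0.0754]
orientation: [-2.186, -2.255, 0.002]
contact_force: [0.8, 0.2, 0.2]
grip_width: 0.0001
gripper_force: 0.0
```

step_arm(
  moves=[
    [0, 0, -25, 0, 0, 0, 0],
    [0, 0, -25, 0, 0, 0, 0],
  ],
)

```text
clock: 9.8
tcp_pos: [0.5137, 0.0428, 0.103]
orientation: [2.186, 2.253, 0.005]
contact_force: [0.4, 0.8, -0.8]
grip_width: -0.0
gripper_force: 0.0
```

```bash
python3 s.py [.4745,.1066,.085]
python3 - <<'E'
from h import *
g=grab('scene');G=cloud(g);P=G[150:260,300:440].reshape(-1,3)
P=P[(P[:,2]>.057)&(P[:,2]<.09)&(P[:,0]>.47)&(P[:,0]<.61)&(abs(P[:,1]-.046)<.085)]
c=np.linalg.lstsq(np.c_[P[:,:2],np.ones(len(P))],P[:,2],rcond=None)[0];print(len(P),c)
for x,y in[(.4745,.1066),(.4775,-.0174)]:print(c@[x,y,1])
E
```

```text
yaw 0.03 z [ 0.004  0.001 -1.   ] [0.5137 0.0428 0.103 ] [ 0.4  0.8 -0.8] 9.8 -3.6731716765962146e-05
[.4745,.1066,.085] [ 65.  -37.3  17.9]
3326 [-0.14201511 -0.00210676  0.14873041]
0.08111966092124105
0.08095485407673496
```

step_arm(
  moves=[
    [30, -18, 0, 0, 0, 0, 0],
    [65, -37, 0, 0, 0, 0, 0],
    [65, -37, 10, 0, 0, 0, 0],
    [65, -37, 17, 0, 0, 0, 0],
    [65, -37, 24, 0, 0, 0, 0],
    [65, -37, 29, 0, 0, 0, 0],
    [65, -37, 32, 0, 0, 0, 0],
    [65, -37, 32, 0, 0, 0, 0],
  ],
)

```text
clock: 10.65
tcp_pos: [0.473, 0.1059, 0.0687]
orientation: [-2.188, -2.254, 0.001]
contact_force: [-1.1, -0.1, 1.4]
grip_width: -0.0
gripper_force: 0.8
```

step_arm(
  moves=[
    [0, 0, 1, 0, 0, 0, 0],
    [0, 0, 2, 0, 0, 0, 0],
    [0, 0, 2, 0, 0, 0, 0],
  ],
)

```text
clock: 10.95
tcp_pos: [0.4732, 0.1064, 0.0671]
orientation: [2.187, 2.255, 0.001]
contact_force: [-0.1, 0.0, 0.6]
grip_width: 0.0003
gripper_force: 0.0
```

step_arm(
  moves=[
    [0, 0, 0.7, 0, 0, 0, 0],
    [0, 0, 1.4, 0, 0, 0, 0],
    [0, 0, 2, 0, 0, 0, 0],
    [0, 0, 2, 0, 0, 0, 0],
  ],
)

```text
clock: 11.35
tcp_pos: [0.4728, 0.1065, 0.0648]
orientation: [2.187, 2.255, -0.0]
contact_force: [-0.7, 0.2, -0.6]
grip_width: 0.0001
gripper_force: 0.0
```

step_arm(
  moves=[
    [0, 0, 0.7, 0, 0, 0, 0],
    [0, 0, 1.4, 0, 0, 0, 0],
    [0, 0, 2, 0, 0, 0, 0],
    [0, 0, 2, 0, 0, 0, 0],
  ],
)

```text
clock: 11.75
tcp_pos: [0.4727, 0.1066, 0.0628]
orientation: [-2.187, -2.256, 0.001]
contact_force: [0.0, 0.6, 0.0]
grip_width: 0.0002
gripper_force: 0.0
```

```bash
cat > lid.py <<'E'
from h import *
g=grab('scene');G=cloud(g)
P=G[150:260,300:440].reshape(-1,3)
P=P[(P[:,2]>.05)&(P[:,2]<.09)&(P[:,0]>.47)&(P[:,0]<.61)&(abs(P[:,1]-.046)<.085)]
for k in range(3):
    c=np.linalg.lstsq(np.c_[P[:,:2],P[:,0]*P[:,1],np.ones(len(P))],P[:,2],rcond=None)[0]; e=P[:,2]-np.c_[P[:,:2],P[:,0]*P[:,1],np.ones(len(P))]@c; P=P[abs(e)<.004]
print(len(P),c)
for x,y in[(.4745,.1066),(.4775,-.0174),(.6,.1),(.6,0)]:print(x,y,c@[x,y,x*y,1])
E
python3 lid.py; python3 -c "
from h import *
a=cv2.resize(load('scene')['image'][120:270,295:455],(640,600),interpolation=cv2.INTER_CUBIC); cv2.imwrite('pics/c6.png',a[...,::-1])"
```

```text
2904 [-0.0455742  -0.07085536 -0.0018968   0.09330413]
0.4745 0.1066 0.06403005311390786
0.4775 -0.0174 0.07279109801485087
0.6 0.1 0.05876027210854172
0.6 0 0.06595961600574812
```

View pics/c6.png

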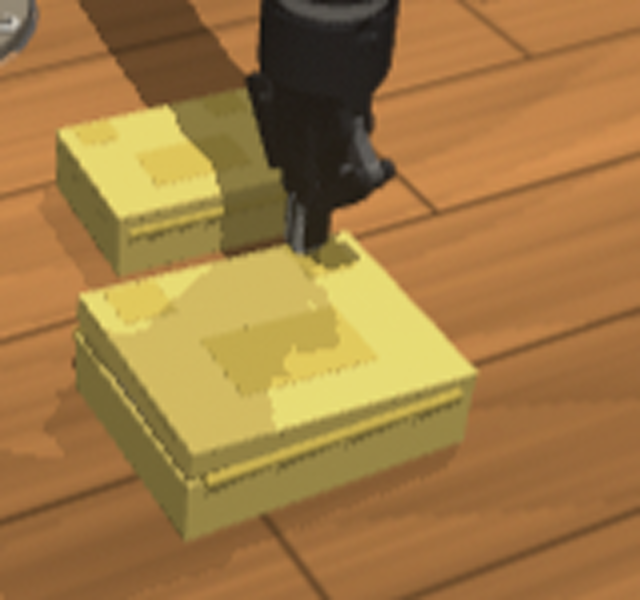

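The lid lies nearly shut, with the left corner lower under the fingers at crop (310,250). The plane fit gives left about 64 mm and right about 73 mm. I continue pressing the left corner down to the stop.

step_arm(
  moves=[
    [0, 0, 0.7, 0, 0, 0, 0],
    [0, 0, 1.4, 0, 0, 0, 0],
    [0, 0, 2, 0, 0, 0, 0],
    [0, 0, 2, 0, 0, 0, 0],
  ],
)

```text
clock: 12.2
tcp_pos: [0.4727, 0.1065, 0.0609]
orientation: [-2.187, -2.255, 0.0]
contact_force: [-0.0, -0.0, 1.7]
grip_width: 0.0007
gripper_force: 0.6
```

step_arm(
  moves=[
    [0, 0, 0.7, 0, 0, 0, 0],
    [0, 0, 1.2, 0, 0, 0, 0],
    [0, 0, 1.2, 0, 0, 0, 0],
  ],
)

```text
clock: 12.5
tcp_pos: [0.4727, 0.1066, 0.0602]
orientation: [-2.187, -2.255, -0.0]
contact_force: [-2.9, -0.8, 8.4]
grip_width: -0.0001
gripper_force: 4.4
```

step_arm(
  moves=[
    [0, 0, 0.5, 0, 0, 0, 0],
    [0, 0, 0.5, 0, 0, 0, 0],
  ],
)

```text
clock: 12.7
tcp_pos: [0.4728, 0.1067, 0.06]
orientation: [-2.187, -2.255, -0.0]
contact_force: [-4.8, -0.6, 12.3]
grip_width: -0.0001
gripper_force: 6.4
```

step_arm(
  moves=[
    [0, 0, 0.5, 0, 0, 0, 0],
    [0, 0, 0.5, 0, 0, 0, 0],
  ],
)

```text
clock: 12.9
tcp_pos: [0.4728, 0.1067, 0.0598]
orientation: [-2.187, -2.255, -0.001]
contact_force: [-6.1, -1.0, 17.8]
grip_width: -0.0
gripper_force: 8.7
```

Hard stop at 60 mm with 17.8 N, which is well past the click force. Now the right corner.

step_arm(
  moves=[
    [0, 0, -15, 0, 0, 0, 0],
    [0, 0, -30, 0, 0, 0, 0],
    [-40, 0, -30, 0, 0, 0, 0],
    [-80, 4, -30, 0, 0, 0, 0],
    [-124, 8, -30, 0, 0, 0, 0],
    [-124, 8, -30, 0, 0, 0, 0],
    [-124, 8, -20, 0, 0, 0, 0],
    [-124, 8, -20, 0, 0, 0, 0],
  ],
)

```text
clock: 13.7
tcp_pos: [0.4838, -0.0159, 0.0775]
orientation: [-2.184, -2.256, 0.002]
contact_force: [0.2, 0.9, -0.3]
grip_width: 0.0
gripper_force: 0.0
```

```bash
python3 s.py [.4775,-.0174,.072]; python3 lid.py
```

```text
yaw 0.032 z [-0.002  0.    -1.   ] [ 0.4838 -0.0159  0.0775] [ 0.2  0.9 -0.3] 13.7 3.8999815679886655e-05
[.4775,-.0174,.072] [-1.3 -6.3  5.5]
2881 [-0.04058169 -0.07206062 -0.00622155  0.09049978]
0.4745 0.1066 0.06324741475943324
0.4775 -0.0174 0.07242757450416926
0.6 0.1 0.05857141681327675
0.6 0 0.06615077145048033
```

step_arm(
  moves=[
    [-1, -6, 3, 0, 0, 0, 0],
    [-1, -6, 5, 0, 0, 0, 0],
    [-1, -6, 7, 0, 0, 0, 0],
    [-1, -6, 9, 0, 0, 0, 0],
    [-1, -6, 9, 0, 0, 0, 0],
  ],
)

```text
clock: 14.25
tcp_pos: [0.4787, -0.0181, 0.0697]
orientation: [-2.187, -2.256, 0.0]
contact_force: [0.2, -0.3, -0.4]
grip_width: 0.0002
gripper_force: 0.0
```

step_arm(
  moves=[
    [0, 0, 0.7, 0, 0, 0, 0],
    [0, 0, 1.4, 0, 0, 0, 0],
    [0, 0, 2, 0, 0, 0, 0],
    [0, 0, 2, 0, 0, 0, 0],
  ],
)

```text
clock: 14.65
tcp_pos: [0.4789, -0.0185, 0.0679]
orientation: [2.187, 2.255, 0.0]
contact_force: [-1.0, -0.6, 4.3]
grip_width: 0.0003
gripper_force: 1.8
```

step_arm(
  moves=[
    [0, 0, 0.7, 0, 0, 0, 0],
    [0, 0, 1.4, 0, 0, 0, 0],
    [0, 0, 2, 0, 0, 0, 0],
    [0, 0, 2, 0, 0, 0, 0],
  ],
)

```text
clock: 15.05
tcp_pos: [0.4785, -0.018, 0.0655]
orientation: [-2.186, -2.256, 0.0]
contact_force: [-0.6, 0.9, -0.5]
grip_width: -0.0001
gripper_force: 0.0
```

step_arm(
  moves=[
    [0, 0, 1, 0, 0, 0, 0],
    [0, 0, 2, 0, 0, 0, 0],
    [0, 0, 3, 0, 0, 0, 0],
    [0, 0, 4, 0, 0, 0, 0],
    [0, 0, 4, 0, 0, 0, 0],
  ],
)

```text
clock: 15.55
tcp_pos: [0.4786, -0.0182, 0.0616]
orientation: [-2.187, -2.255, 0.0]
contact_force: [0.3, 0.4, 0.4]
grip_width: 0.0004
gripper_force: 0.0
```

step_arm(
  moves=[
    [0, 0, 0.7, 0, 0, 0, 0],
    [0, 0, 1.3, 0, 0, 0, 0],
    [0, 0, 1.3, 0, 0, 0, 0],
  ],
)

```text
clock: 15.85
tcp_pos: [0.4786, -0.0182, 0.0604]
orientation: [-2.187, -2.255, 0.0]
contact_force: [-0.2, 1.1, 1.1]
grip_width: 0.0002
gripper_force: 0.0
```

step_arm(
  moves=[
    [0, 0, 0.6, 0, 0, 0, 0],
    [0, 0, 0.6, 0, 0, 0, 0],
  ],
)

```text
clock: 16.05
tcp_pos: [0.4787, -0.0182, 0.0599]
orientation: [2.187, 2.255, 0.0]
contact_force: [-0.4, -0.8, 0.8]
grip_width: -0.0002
gripper_force: 0.6
```

step_arm(
  moves=[
    [0, 0, 0.6, 0, 0, 0, 0],
    [0, 0, 1, 0, 0, 0, 0],
    [0, 0, 1, 0, 0, 0, 0],
  ],
)

```text
clock: 16.35
tcp_pos: [0.4788, -0.0184, 0.0594]
orientation: [-2.187, -2.255, -0.001]
contact_force: [-2.3, -0.7, 8.9]
grip_width: 0.0002
gripper_force: 4.5
```

step_arm(
  moves=[
    [0, 0, 0.5, 0, 0, 0, 0],
    [0, 0, 0.5, 0, 0, 0, 0],
  ],
)

```text
clock: 16.55
tcp_pos: [0.4788, -0.0184, 0.0592]
orientation: [-2.187, -2.255, -0.001]
contact_force: [-4.0, 0.0, 13.6]
grip_width: 0.0001
gripper_force: 6.7
```

step_arm(
  moves=[
    [0, 0, 0.4, 0, 0, 0, 0],
    [0, 0, 0.4, 0, 0, 0, 0],
  ],
)

```text
clock: 16.75
tcp_pos: [0.4788, -0.0184, 0.059]
orientation: [-2.187, -2.255, -0.001]
contact_force: [-4.5, 0.5, 17.7]
grip_width: -0.0001
gripper_force: 8.7
```

step_arm(
  moves=[
    [0, 0, -20, 0, 0, 0, 0],
    [0, 0, -50, 0, 0, 0, 0],
    [0, 0, -100, 0, 0, 0, 0],
    [0, 0, -150, 0, 0, 0, 0],
    [100, 50, -200, 0, 0, 0, 0],
    [200, 100, -200, 0, 0, 0, 0],
    [200, 100, -200, 0, 0, 0, 0],
    [200, 100, -200, 0, 0, 0, 0],
  ],
)

```text
clock: 17.55
tcp_pos: [0.5603, 0.1595, 0.2536]
orientation: [-2.187, -2.255, -0.001]
contact_force: [1.4, -1.2, -0.2]
grip_width: 0.0003
gripper_force: 0.0
```

```bash
python3 s.py; python3 lid.py; python3 -c "
from h import *
f=grab('top');C=cloud(f)
a=cv2.resize(load('scene')['image'][120:270,295:455],(400,375),interpolation=cv2.INTER_CUBIC);b=cv2.resize(f['image'][120:270,240:400],(400,375),interpolation=cv2.INTER_CUBIC)
cv2.imwrite('pics/c7.png',np.hstack([a,b])[...,::-1])
for x,y in[(.4745,.1066),(.4775,-.0174),(.59,.1),(.593,0)]:
    p=proj(f,[x,y,.06])[0]; u,v=p.round().astype(int); print(p.round(),C[v-2:v+3,u-2:u+3].reshape(-1,3).mean(0).round(4))"
```

```text
yaw 0.031 z [ 0.     0.001 -1.   ] [0.5603 0.1595 0.2536] [ 1.4 -1.2 -0.2] 17.55 0.00026350063617352343
2962 [-0.00275551  0.01276374 -0.02446056  0.06392059]
0.4745 0.1066 0.06273645345210278
0.4775 -0.0174 0.0625859695454549
0.6 0.1 0.06207601910361046
0.6 0 0.062267277935607046
[269. 203.] [0.474  0.1075 0.0609]
[319. 203.] [ 0.4773 -0.0186  0.0613]
[274. 158.] [0.5897 0.0991 0.0595]
[313. 158.] [ 5.924e-01 -4.000e-04  6.040e-02]
```

View pics/c7.png

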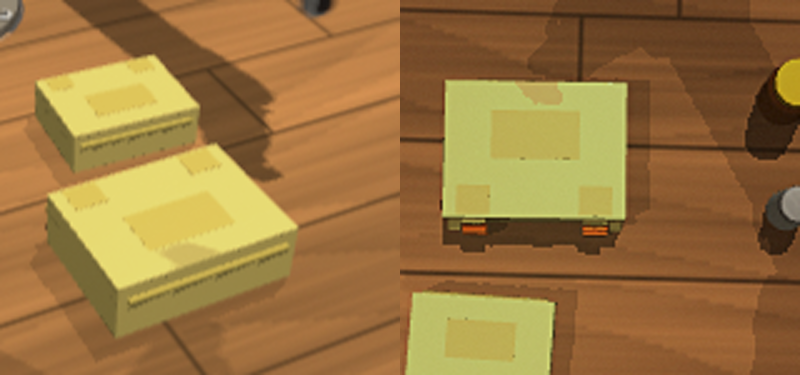

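The lid lies flat and stays shut with nothing touching it. Its front corners measure 61 mm and its back 60 mm, the catches are visible at (474,230) and (595,231), and the jar and shaker haven't moved. I'm handing in.

```bash
python3 -c "
from bench import r
print(r.hand_in())"
```

```text
the job is handed in; nothing more can be done
None
```

The sauce tub was set upright in the empty left half, the lid is shut with both front corners pressed to the stop at about 18 N each and staying flat, I steered clear of the mustard jar, salt shaker and beer mats, and I handed the job in with about 18 s on the clock (no verdict was returned).

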